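# Grease the frit mill's shaft bearing

### The arm

A 6-joint arm with a two-finger parallel gripper is mounted at the origin on the work surface. World frame = base frame: x ahead of the robot, y to its left, z up, the work surface at z = 0. Lengths are in m, angles in rad, forces in N, time in s.
With the tool pointing down it reaches from about 0.375 to 0.9 m from the base axis. Payload 3.1 kg.
Tool frame: the origin (TCP) lies midway between the tips of the shut fingers; the grasp point (between the pads) lies 19 mm behind it; x points along the fingers, z is the direction in which the jaws open and shut, and the axes are right-handed (so a half turn about x gives the same grasp; the last joint's range is limited). The gripper opens to 85 mm and grips with 20 to 120 N. Pads are 22 mm wide; open, the fingers measure 114 mm over their backs; the gripper's body (76 mm by 85 mm) begins 54 mm behind the grasp point. The pads swing forward as they close: fully open they stand 13 mm farther back than shut.
Start: joints at [-1.308, 0.527, 1.433, -0, 1.181, -0.178], TCP at [0.267, -0.565, 0.231] pointing down, gripper open.
Joint ranges: [-3.08, 3.08], [-0.75, 2.2], [0.22, 2.44], [-1.43, 4.57], [0, 2.65], [-2.85, 2.85]. Speed limits (rad/s): [2.79, 2.79, 3.14, 3.14, 3.14, 3.14].

### API

Orientations are given as a unit quaternion [x, y, z, w].
In Python, from station import status, snapshot, camera_params, ticket gives the robot as it stands.
- The arm moves only by the tool arm_command, never from a script. Its argument "series" is a list that holds one entry, the list of rows, each a list of 4 numbers: the shift along the tool's x, y, z in mm, then the turn about the tool's x in rad. A call has 1 to 10 rows; each row shifts and turns the commanded pose from where the row before left it, along the tool's axes as they then stand; what a row does not reach is not made up. A row lasts 1/10 s, in which the tool goes at most 50 mm and 8.59 degrees, less where a joint would pass 70% of its speed; a pose out of reach is approached as far as the arm can. A call is refused whole if a number of a shift passes 50 or a number of a turn 0.15, either way. A call with a gripper value outside its range is refused whole. "jaw" is the opening in per cent of the stroke, from 0 (shut) to 100 (fully open), set as the call begins (left out, the last holds). The fingers move at their own pace and stop on an object; "force" is the grip in N (left out, the last holds). Time passes only in rows, so rows that do not move let the fingers close. It gives the time, the measured TCP pose, the force and the opening at its end, in the units of the state.
- status.sense(): the state, without advancing time (a new reading comes with each control period).
- snapshot(name): name is "scene" or "top" or "wrist"; returns the picture (400x640x3 uint8, red, green, blue); there is no depth.
- camera_params(name): a dict with "fovy" (degrees; the focal length in pixels is half the picture's height over the tangent of half this angle, whatever the lens; pixels are square), "cx", "cy" (the principal point, pixels), "k1" (the pictures are not rectified: a ray, as slopes to the right and down, at radius r is drawn at 1 + k1 r^2 times it, then the intrinsics apply), "extrinsics" (4x4, takes a point from camera to world coordinates); the wrist camera has in their place "mount" (4x4, takes a point from camera to tool coordinates, whose origin is the TCP and whose axes are the tool frame's). Camera axes: x right, y down, z forward; pixel columns grow to the right and rows downward; lengths in m; the calibration is good to about 2 mm. A picture is of the moment at which its call begins: read the wrist's pose just before it. camera_params takes no time and is no camera call.
- ticket.sign_off(): hands the job in, once; it reports no verdict.
The state is a dict: "t": time; "q": joint angles; "qd": joint speeds; "tau": joint torques, N m; "tcp_pos": TCP position; "tool_rot": TCP orientation; "force": force on the tool from outside, world axes, zero at the start; "ft_torque": the same for the moment, N m; "finger_gap": opening from 0.0 (shut) to 1.0 (fully open).
Only numpy, scipy, OpenCV 4.12 (cv2) and the standard library are available. Lean on these libraries where they do the work, as an engineer would, in place of code of your own. Each camera call takes 0.05 s, during which the arm holds its last target. There are 200 camera calls.

### The job

Grease the frit mill's bearing: slide the dust hood off the bearing along its rails, all the way until its spring catch clicks in and keeps it open, then take the push-type grease gun out of its stand, and press its coupler squarely onto the tilted grease nipple until it snaps on. Keep pushing in line with the nipple so that the nozzle tube slides most of its 16 mm stroke into the barrel against the spring, and finish while still holding the gun pressed like that: do not let go. Leave the pan, the tin and the spanner where they are.

Things in the scene. Friction and masses are not known exactly. Their poses are not given: they have to be found in the camera images.
- mill: frit mill fixed to the bench: green casing, hopper, hand wheel, dark base plate 12 thick. Origin on the bench under the centre of the pillow-block bearing that the hood covers. z up; y along the shaft, from the casing to the free end where the hood slides; -x side towards the robot. Casing begins at y = -62 (154 high), hopper (to 217) at y = -85; base plate ends at y = 135.
- nipple: steel grease nipple on the bearing's shoulder: hexagon foot 13 across, 6 high, neck 5 in diameter, round head 8 in diameter. Origin at its foot; z points outward along the nipple, which leans 0.52 rad (30 degrees) from vertical towards the mill's -x side. The tip is 19 along z.
- nipple_tip (a point): the outer tip of the nipple's round head, on its axis; about 90 above the bench.
- hood (a joint): slide of the dust hood along the mill's +y, in m: 0 = over the bearing (starts at 0 to 0.015), 0.085 = end stop, fully open. Friction 1.5 N; near the end a spring ball rides over a rivet (about 7 N, peak at 0.080) and then keeps the hood at 0.085 by itself; open means above 0.0825.
- hood_knob (a point): centre of the top face of the hood's knob: black upright cylinder, 22 in diameter, 32 tall, in the middle of the hood's flat top. The hood is a grey sheet tunnel, 157 (mill x) by 66 (mill y), its top 112 above the bench; the knob's top is 144 above the bench.
- gun: push-type grease gun, 0.5 kg: steel barrel 30 in diameter, 92 long, dark domed cap above it (to 105), nozzle and coupler below. Origin on the axis at the barrel's lower end; z up the axis, away from the coupler. Starts upright in the stand: barrel end on its lower plate, barrel through its upper plate, nozzle hanging below; lift it 115 straight up to clear the stand.
- gun_grip (a point): point on the gun's axis to grip, in the ribbed part of the barrel (30 in diameter), 66 above the gun's origin, 151 above the bench and 36 above the stand's top while in the stand; the cap's top is 39 above it, the coupler's mouth 142 below it.
- nozzle (a joint): how far the nozzle tube is pushed up into the barrel, in m: 0 = out (at rest), 0.016 = fully in. Its spring pushes with 12 N at the start of the stroke, rising to 18 N at the end.
- coupler_mouth (a point): the centre of the open lower end of the coupler (18 outside diameter, 12 bore), on the gun's axis, 76 below the gun's origin when the nozzle is out.
- coupler_seat (a point): bottom of the coupler's bore, on the axis, 10.7 inside the mouth. Four sprung jaws in the coupler pass over the nipple's head at about 9 N (before the nozzle tube begins to slide) and snap in behind it; the nipple's tip then touches this point.
- stand: plywood stand of the gun, fixed to the bench: 90 x 100, 115 high, two side boards with a lower plate (top at 85, hole 24) that the barrel stands on and an upper plate (top at 115, 12 thick, hole 33) around the barrel. Origin on the bench under the holes' axis.
- pan: bystander: empty aluminium pan, 160 in diameter, 32 high, on the bench. Origin at the centre of its underside.
- tin: bystander: closed steel tin, 72 in diameter, 75 high, on the bench. Origin at the centre of its underside.
- spanner: bystander: steel spanner 160 long, lying flat on the bench. Origin at the centre of its underside.
Mind the look-alikes: they are no part of the job. Of the things shaped like the gun, the steel one is meant.

How it is judged:
On the way, in this order (a step that is already met when the one before it is completed fails the run):
1. the dust hood is slid off the bearing and held open by its spring catch (value of joint hood above 0.0825 m), for 0.3 s.
2. the coupler is snapped squarely onto the nipple (distance between coupler_seat and nipple_tip below 0.003 m and angle between the z axis of gun and the z axis of nipple, either way round below 0.17 rad), for 0.2 s.
At the end, for the whole second after the job is handed in: Hood still caught open (over 82.5 of 85 mm); nipple tip within 3 mm of the coupler's bore bottom, axes within 0.17 rad; nozzle tube pushed in over 8 mm and kept there by the fingers on the gun, which is still and clear of its stand; pan, tin, spanner not moved over 40 mm (all of step 2 and value of joint hood above 0.0825 m and value of joint nozzle above 0.008 m and contact force between the fingers and gun above 5 N and contact force between gun and stand below 0.1 N and linear speed of gun below 0.02 m/s); the arm keeps its last pose, push and grip.
It fails at once if the pan, the tin or the spanner is moved more than 40 mm (distance of any of pan, tin, spanner from where it was at the start of the episode above 0.04 m).
It also fails if it takes over 54 s, if anything falls off the work surface, if the arm or the gripper's body presses on something with over 40 N, if the wrist force passes 120 N, or if a joint passes its speed limit or range.

## Working session

There is one attempt and no reset: what is moved stays moved. The work goes in short steps, Python scripts to look and compute and a tool call to move; the robot and the scene stay as the last step left them, time stands still between calls to the robot, and variables do not carry over. Pictures are saved under pics/ and viewed, about 8 in all and at most 12, crops included, and the job is handed in when it is done.

Besides the shell and the picture viewer there is one more tool, called as a command line: name --argument value ..., lists and objects as JSON in quotes. arm_command: Moves the arm, as the interface text tells. Its arguments: {"type":"object","properties":{"series":{"type":"array"},"jaw":{"type":"number"},"force":{"type":"number"}},"required":["series"]}

```bash
mkdir -p pics; ls; python3 - <<'E'
from station import status,snapshot,camera_params
import cv2,numpy as np
print(status.sense())
for n in ("scene","top","wrist"):
    p=camera_params(n); print(n,{k:(np.round(v,4).tolist() if not isinstance(v,(int,float)) else v) for k,v in p.items()})
for n in ("scene","top"):
    cv2.imwrite(f"pics/{n}0.png",snapshot(n)[:,:,::-1])
E
```

```text
pics
{'t': 0.0, 'q': array([-1.30747655e+00,  5.28420318e-01,  1.43395495e+00, -9.01005842e-06,
        1.18142105e+00, -1.78488975e-01]), 'qd': array([ 0.00050898, -0.00121308,  0.00127093,  0.00131212,  0.00071307,
       -0.00285446]), 'tau': array([-4.07634270e-04, -4.42353272e+01, -1.78023309e+01, -1.70141980e-04,
        8.55043007e-03, -6.02997886e-06]), 'tcp_pos': array([ 0.26706692, -0.56423766,  0.23034507]), 'tool_rot': array([ 0.37881743,  0.59798196, -0.37776764,  0.59683041]), 'force': array([ 0.0063081 ,  0.41464541, -0.10306356]), 'ft_torque': array([0.02829088, 0.05258573, 0.03649292]), 'finger_gap': 0.9986324154321523}
scene {'fovy': 45.48125347730798, 'cx': 314.30180655599463, 'cy': 202.47182993416436, 'k1': -0.04215830621916468, 'extrinsics': [[-0.5108, 0.4803, -0.713, 1.418], [0.8594, 0.2622, -0.439, 0.6344], [-0.0239, -0.837, -0.5467, 0.8152], [0.0, 0.0, 0.0, 1.0]]}
top {'fovy': 44.44031476071261, 'cx': 317.6047374388525, 'cy': 189.81341393479636, 'k1': 0.04854729649836199, 'extrinsics': [[0.0075, -0.9983, 0.0573, 0.4586], [-1.0, -0.0074, 0.0021, 0.075], [-0.0016, -0.0573, -0.9984, 1.5378], [0.0, 0.0, 0.0, 1.0]]}
wrist {'fovy': 68.69833762988429, 'cx': 319.7186392669677, 'cy': 199.7508022869204, 'k1': 0.014931881566817745, 'mount': [[0.0001, -0.2597, 0.9657, -0.1421], [-0.0003, -0.9657, -0.2597, 0.0643], [1.0, -0.0003, -0.0001, 0.0007], [0.0, 0.0, 0.0, 1.0]]}
```

View pics/scene0.png

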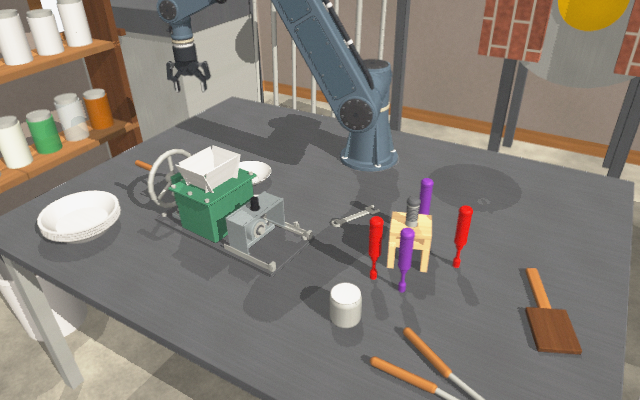

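View pics/top0.png

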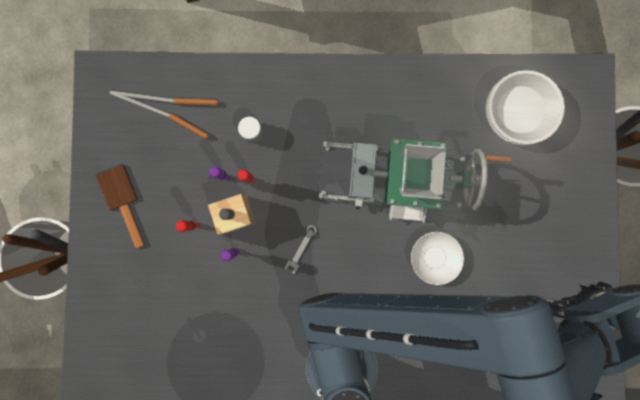

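The scene view shows the steel gun in the plywood stand at (412,210). There are red look-alikes at (376,245) and (463,235) and purple ones at (426,195) and (405,258), all standing on the bench outside the stand. Only the grey one in the stand fits "steel, in its stand". The hood knob is at (255,202) in the scene view and (363,170) in the top view, with the rails running to the left in the top view (+y). I'll confirm with an enlarged crop.

```bash
cat > h.py <<'E'
import numpy as np,cv2
from station import status,snapshot,camera_params
from scipy.spatial.transform import Rotation as R
def cam(n,s=None):
    p=camera_params(n); f=200/np.tan(np.radians(p['fovy'])/2)
    if 'extrinsics' in p: E=np.array(p['extrinsics'])
    else:
        T=np.eye(4);T[:3,:3]=R.from_quat(s['tool_rot']).as_matrix();T[:3,3]=s['tcp_pos'];E=T@np.array(p['mount'])
    K=np.array([[f,0,p['cx']],[0,f,p['cy']],[0,0,1]]);return K,np.array([p['k1'],0,0,0,0.]),E
def ray(c,uv):
    K,d,E=c;x=cv2.undistortPoints(np.array([[uv]],float),K,d)[0,0]
    v=E[:3,:3]@np.array([*x,1]);return E[:3,3],v/np.linalg.norm(v)
def plane(c,uv,z):
    o,v=ray(c,uv);return o+v*(z-o[2])/v[2]
def tri(*cu):
    A=0;b=0;rs=[ray(*x) for x in cu]
    for o,v in rs:
        P=np.eye(3)-np.outer(v,v);A=A+P;b=b+P@o
    X=np.linalg.solve(A,b);return X,[round(float(np.linalg.norm((np.eye(3)-np.outer(v,v))@(X-o)))*1e3,1) for o,v in rs]
def proj(c,X):
    K,d,E=c;M=np.linalg.inv(E);return cv2.projectPoints(np.array([X],float),cv2.Rodrigues(M[:3,:3])[0],M[:3,3],K,d)[0][0,0]
E
python3 - <<'E'
import cv2,numpy as np
s=cv2.imread('pics/scene0.png');t=cv2.imread('pics/top0.png')
def c(i,x,y,w,h,k): return cv2.resize(i[y:y+h,x:x+w],None,fx=k,fy=k,interpolation=cv2.INTER_CUBIC)
a=np.hstack([c(s,225,180,100,75,4),c(s,360,175,100,75,4)])
b=np.hstack([c(t,315,130,100,75,4),c(t,180,170,100,75,4)])
cv2.imwrite('pics/crop1.png',np.vstack([a,b]))
E
```

```text
(no output)
```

View pics/crop1.png

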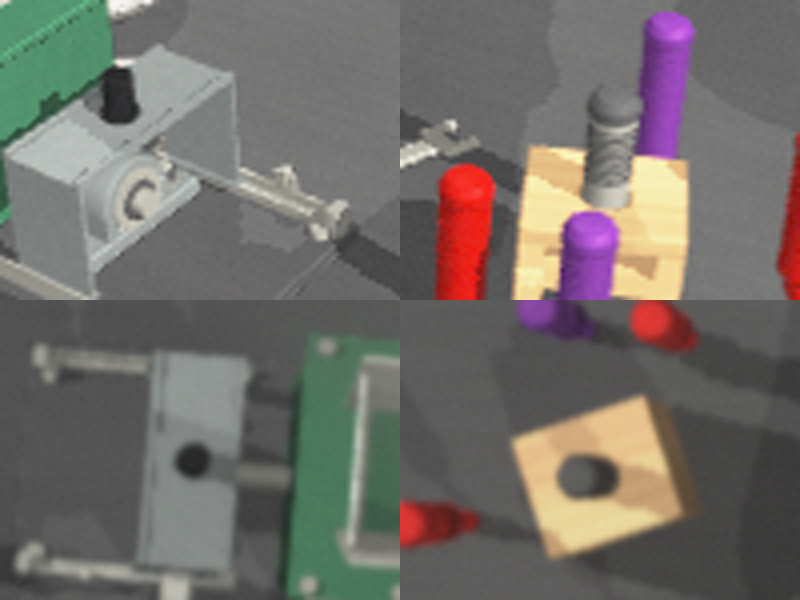

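The crop confirms the steel, ribbed gun in the plywood stand: cap at scene (414,196), top (327-ish/4 → 227,214). The knob top is at scene (255,197.5) and top (363.2,170).

```bash
python3 - <<'E'
from h import *
T=cam('top');S=cam('scene');np.set_printoptions(precision=4,suppress=True)
print('knob',plane(T,(363.2,170),.144),plane(S,(255,197.3),.144),tri((T,(363.2,170)),(S,(255,197.3))))
f=lambda x,y:(315+x/4,130+(y-300)/4)
hc=[plane(T,f(*p),.112) for p in((157,352),(137,563),(232,570),(250,357))]
for p in hc:print(p)
print('len',[np.linalg.norm(hc[i]-hc[(i+1)%4]) for i in range(4)],'mid',np.mean(hc,0))
# mill x axis direction: hood long side
print('yaw x', [np.degrees(np.arctan2(*(a-b)[[1,0]])) for a,b in((hc[0],hc[1]),(hc[3],hc[2]))])
g=lambda x,y:(180+(x-400)/4,170+(y-300)/4)
sc=[plane(T,g(*p),.115) for p in((512,440),(645,395),(690,513),(552,558))]
print('stand',np.mean(sc,0),[np.linalg.norm(sc[i]-sc[(i+1)%4]) for i in range(4)],[np.degrees(np.arctan2(*(sc[(i+1)%4]-sc[i])[[1,0]])) for i in range(4)])
print('captop',plane(S,(414,197),.19),plane(T,g(595,475),.19),plane(T,g(588,477),.16))
s=status.sense();print(R.from_quat(s['tool_rot']).as_matrix())
E
```

```text
knob [ 0.5962 -0.0519  0.144 ] [ 0.5962 -0.0544  0.144 ] (array([ 0.5967, -0.0527,  0.1447]), [1.0, 1.0])
[ 0.6785 -0.0284  0.112 ]
[ 0.5237 -0.0144  0.112 ]
[ 0.5191 -0.0835  0.112 ]
[ 0.6753 -0.0964  0.112 ]
len [np.float64(0.15548596211879448), np.float64(0.06928217530868999), np.float64(0.15671450267710157), np.float64(0.06812531290613655)] mid [ 0.5992 -0.0557  0.112 ]
yaw x [np.float64(-5.170062748090446), np.float64(-4.731977642854393)]
stand [0.4678 0.3315 0.115 ] [np.float64(0.10126385056657981), np.float64(0.09183245426725359), np.float64(0.10435195609842762), np.float64(0.09035802854802247)] [np.float64(-70.7667369796811), np.float64(-158.27969423407578), np.float64(108.46868765972128), np.float64(19.807836339630704)]
captop [0.4661 0.3321 0.19  ] [0.4682 0.3213 0.19  ] [0.467  0.3316 0.16  ]
[[-0.0005  0.904   0.4275]
 [ 0.0019  0.4275 -0.904 ]
 [-1.      0.0003 -0.0019]]
```

```bash
cat >> h.py <<'E'
def plan(p,yang=None,n=10,s=None,dpos=None):
    """rows to reach TCP p with tool y at heading yang (deg)"""
    s=s or status.sense();M=R.from_quat(s['tool_rot']).as_matrix();p0=s['tcp_pos'] if dpos is None else dpos
    a=0 if yang is None else -np.radians((yang-np.degrees(np.arctan2(M[1,1],M[0,1]))+180)%360-180)
    d=(np.array(p)-p0)/n;rows=[]
    for i in range(n):
        rows.append([round(float(v),1) for v in M.T@d*1e3]+[round(a/n,3)]);M=M@R.from_rotvec([a/n,0,0]).as_matrix()
    print(rows);print('t',round(s['t'],2),'from',np.round(p0,4),'yang',round(float(np.degrees(np.arctan2(M[1,1],M[0,1]))),1))
E
python3 - <<'E'
from h import *
s=status.sense();plan([.30,-.52,.285],n=2,s=s)
M=s.copy();plan([.5965,-.053,.285],85,16,s=s,dpos=np.array([.30,-.52,.285]))
E
```

```text
[[-27.3, 24.4, -13.1, 0.0], [-27.3, 24.4, -13.1, 0.0]]
t 0.1 from [ 0.2671 -0.5644  0.2304] yang 25.3
[[0.0, 29.2, -18.5, np.float64(-0.065)], [0.0, 30.4, -16.5, np.float64(-0.065)], [0.0, 31.4, -14.5, np.float64(-0.065)], [0.0, 32.3, -12.4, np.float64(-0.065)], [0.0, 33.0, -10.3, np.float64(-0.065)], [0.0, 33.6, -8.1, np.float64(-0.065)], [0.0, 34.1, -5.9, np.float64(-0.065)], [0.0, 34.4, -3.7, np.float64(-0.065)], [0.0, 34.5, -1.5, np.float64(-0.065)], [0.0, 34.6, 0.8, np.float64(-0.065)], [0.0, 34.4, 3.0, np.float64(-0.065)], [0.0, 34.2, 5.3, np.float64(-0.065)], [0.0, 33.8, 7.5, np.float64(-0.065)], [0.0, 33.2, 9.7, np.float64(-0.065)], [0.0, 32.5, 11.8, np.float64(-0.065)], [0.0, 31.7, 13.9, np.float64(-0.065)]]
t 0.1 from [ 0.3   -0.52   0.285] yang 85.0
```

arm_command --series '[[[-27,24,-13,0],[-27,24,-13,0],[0,29,-18.5,-0.065],[0,30.5,-16.5,-0.065],[0,31.5,-14.5,-0.065],[0,32.5,-12.5,-0.065],[0,33,-10.5,-0.065],[0,33.5,-8,-0.065],[0,34,-6,-0.065],[0,34.5,-3.5,-0.065]]]' --jaw 70 --force 60

```text
t: 1.1
tcp_pos: [0.4484, -0.2858, 0.285]
tool_rot: [0.211, 0.675, -0.211, 0.675]
force: [0.3, -0.4, -0.1]
finger_gap: 0.696
```

arm_command --series '[[[0,34.5,-1.5,-0.065],[0,34.5,1,-0.065],[0,34.5,3,-0.065],[0,34,5,-0.065],[0,34,7.5,-0.065],[0,33,9.5,-0.065],[0,32.5,12,-0.065],[0,31.5,14,-0.065]]]'

```text
t: 1.9
tcp_pos: [0.5969, -0.0529, 0.2848]
tool_rot: [0.031, 0.707, -0.03, 0.706]
force: [-0.2, -0.3, -0.8]
finger_gap: 0.7
```

```bash
python3 - <<'E'
from h import *
s=status.sense();im=snapshot('wrist');cv2.imwrite('pics/w1.png',im[:,:,::-1]);plan([.5965,-.053,.118],85,6,s=s)
C=cam('wrist',s);print(s['force'],s['finger_gap'],proj(C,[.5965,-.053,.144]))
E
```

```text
[[27.8, -0.0, -0.0, np.float64(0.0)], [27.8, -0.0, -0.0, np.float64(0.0)], [27.8, -0.0, -0.0, np.float64(0.0)], [27.8, -0.0, -0.0, np.float64(0.0)], [27.8, -0.0, -0.0, np.float64(0.0)], [27.8, -0.0, -0.0, np.float64(0.0)]]
t 1.9 from [ 0.5969 -0.0529  0.2848] yang 85.0
[-0.1970324  -0.30641331 -0.81936467] 0.700151116633934 [320.26770779 188.46795475]
```

View pics/w1.png

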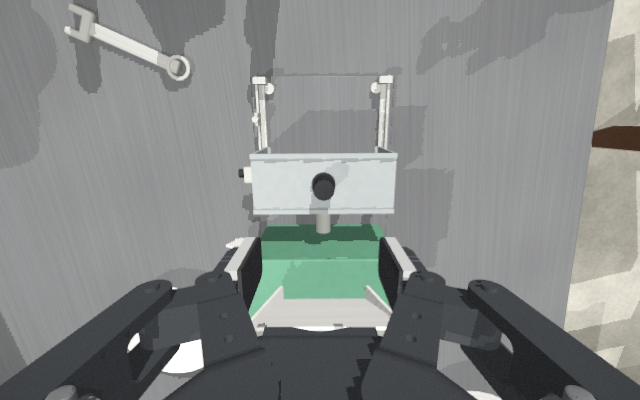

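The wrist view shows the knob top at about (323,186), against a predicted (320,188.5), so it agrees within 3 mm. The hood is square to the tool. I'll shift +3 mm along z and +2 mm along y, descend and grip.

arm_command --series '[[[28,2,3,0],[28,0,0,0],[28,0,0,0],[28,0,0,0],[28,0,0,0],[26,0,0,0],[0,0,0,0]]]'

```text
t: 2.65
tcp_pos: [0.5965, -0.0519, 0.1154]
tool_rot: [0.032, 0.71, -0.031, 0.703]
force: [-0.4, 0.6, -0.7]
finger_gap: 0.703
```

arm_command --series '[[[0,0,0,0],[0,0,0,0],[0,0,0,0],[0,0,0,0],[0,0,0,0],[0,0,0,0]]]' --jaw 0 --force 50

```text
t: 3.25
tcp_pos: [0.6004, -0.0529, 0.1212]
tool_rot: [0.031, 0.706, -0.032, 0.707]
force: [-1.2, 0.8, 5.5]
finger_gap: 0.237
```

arm_command --series '[[[0,12,0,0],[0,12,0,0],[0,12,0,0],[0,12,0,0],[0,12,0,0],[0,5,0,0],[0,0,0,0]]]'

```text
t: 3.95
tcp_pos: [0.6056, 0.0125, 0.1212]
tool_rot: [0.031, 0.706, -0.031, 0.707]
force: [-2.9, 0.1, 8.1]
finger_gap: 0.241
```

arm_command --series '[[[0,3,0,0],[0,3,0,0],[0,3,0,0],[0,0,0,0]]]'

```text
t: 4.35
tcp_pos: [0.6063, 0.0211, 0.1212]
tool_rot: [0.031, 0.706, -0.032, 0.707]
force: [-3.2, 0.3, 8.4]
finger_gap: 0.233
```

arm_command --series '[[[0,3,0,0],[0,3,0,0],[0,3,0,0],[0,0,0,0]]]'

```text
t: 4.75
tcp_pos: [0.6063, 0.0216, 0.1212]
tool_rot: [0.025, 0.707, -0.035, 0.706]
force: [-6.6, -24.0, 7.8]
finger_gap: 0.232
```

arm_command --series '[[[0,2,0,0],[0,2,0,0],[0,2,0,0],[0,0,0,0]]]'

```text
t: 5.15
tcp_pos: [0.6063, 0.0217, 0.1212]
tool_rot: [0.021, 0.708, -0.038, 0.705]
force: [-9.8, -39.6, 8.0]
finger_gap: 0.238
```

The hood hit a hard end stop after 75 mm of travel (start at about 10 mm), with the force rising to 40 N. I'll take the load off, open the jaws and lift clear.

arm_command --series '[[[0,-7,0,0],[0,-7,0,0],[0,0,0,0]]]'

```text
t: 5.45
tcp_pos: [0.6063, 0.0209, 0.1212]
tool_rot: [0.032, 0.706, -0.032, 0.707]
force: [-4.1, -1.9, 8.0]
finger_gap: 0.24
```

arm_command --series '[[[0,0,0,0],[0,0,0,0],[0,0,0,0],[-15,0,0,0],[-25,0,0,0],[-40,0,0,0],[-40,0,0,0],[-40,0,0,0]]]' --jaw 80

```text
t: 6.25
tcp_pos: [0.6063, 0.0225, 0.2805]
tool_rot: [0.031, 0.707, -0.031, 0.706]
force: [2.0, 0.4, -0.4]
finger_gap: 0.8
```

```bash
python3 - <<'E'
from h import *
s=status.sense();print(s['tcp_pos'],s['force']);im=snapshot('wrist');t=snapshot('top');sc=snapshot('scene')
cv2.imwrite('pics/w2.png',im[:,:,::-1]);cv2.imwrite('pics/t2.png',t[:,:,::-1]);cv2.imwrite('pics/s2.png',sc[:,:,::-1])
np.savez('s2.npz',**s)
c=lambda i,x,y,w,h,k:cv2.resize(i[y:y+h,x:x+w,::-1],None,fx=k,fy=k,interpolation=cv2.INTER_CUBIC)
a=c(sc,225,170,100,100,4);b=c(t,315,130,100,100,4)
cv2.imwrite('pics/crop2.png',np.hstack([a,b]))
W=cv2.resize(im[100:400,140:500,::-1],None,fx=2,fy=2,interpolation=cv2.INTER_CUBIC);cv2.imwrite('pics/w2c.png',W)
E
```

```text
[0.60628811 0.02248017 0.28054327] [ 2.02351102  0.36880096 -0.36484976]
```

View pics/crop2.png

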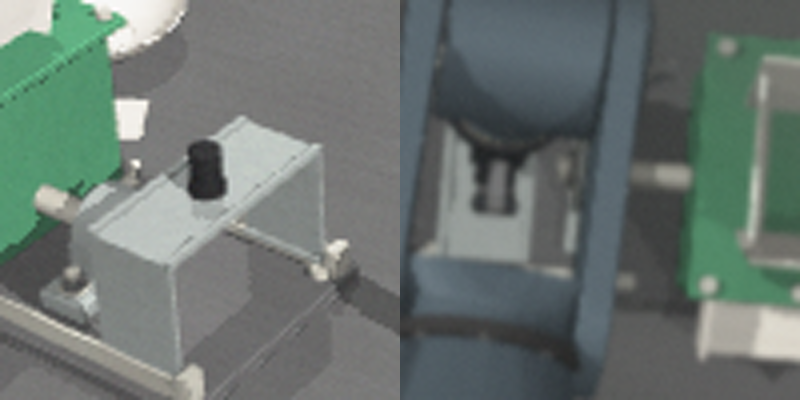

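View pics/w2c.png

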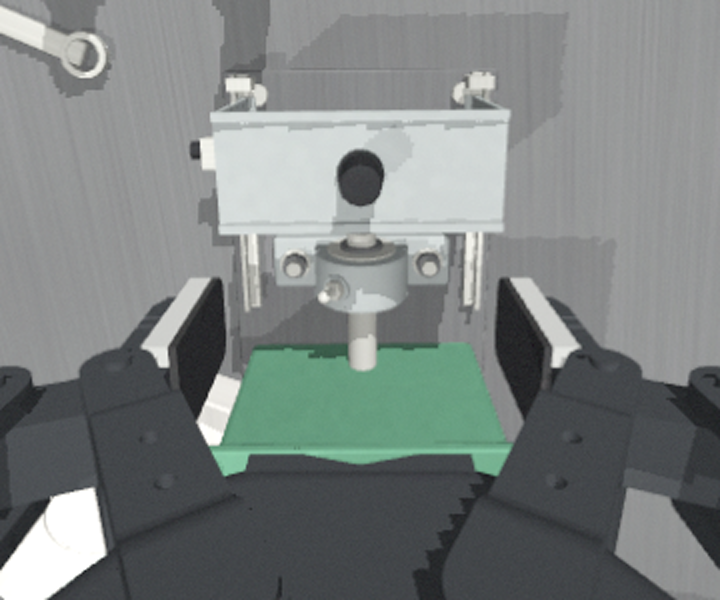

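The wrist crop shows the hood fully off the bearing. The nipple head tip is at (327,297), which is wrist pixel (303.5,248.5), leaning towards the robot side. In the scene crop the head is at about (135,162), which is pixel (258.8,210.5).

```bash
python3 - <<'E'
from h import *
np.set_printoptions(precision=4,suppress=True)
s=dict(np.load('s2.npz'));W=cam('wrist',s);S=cam('scene')
w=lambda x,y:(140+x/2,100+y/2)
print('tip wrist plane',plane(W,w(327,297),.090),'scene',plane(S,(258.8,210.5),.09),tri((W,w(327,297)),(S,(258.8,210.5))))
print('knob now',plane(W,w(361,172),.144))
hc=[plane(W,w(*p),.112) for p in((213,118),(508,118),(503,228),(219,228))];m=np.mean(hc,0)
print('hood',m,[np.linalg.norm(hc[i]-hc[(i+1)%4]) for i in range(4)],[np.degrees(np.arctan2(*(a-b)[[1,0]])) for a,b in((hc[1],hc[0]),(hc[2],hc[3]))])
a=np.radians(-5);X=np.array([np.cos(a),np.sin(a)]);Y=np.array([-X[1],X[0]])
print('mill origin xy',plane(W,w(361,172),.144)[:2]-.085*Y)
bolts=[plane(W,w(*p),.03)[:2] for p in((295,265),(428,265))];print('bolts mid',np.mean(bolts,0),np.degrees(np.arctan2(*(bolts[1]-bolts[0])[::-1])))
plan([.467,.3318,.285],30,12,s=status.sense())
print(proj(cam('wrist',s),[.467,.3318,.19]))
E
```

```text
tip wrist plane [ 0.5778 -0.0626  0.09  ] scene [ 0.5792 -0.0603  0.09  ] (array([ 0.5774, -0.0626,  0.0884]), [0.7, 0.7])
knob now [0.6065 0.0258 0.144 ]
hood [0.6057 0.0175 0.112 ] [np.float64(0.15608627010485304), np.float64(0.0610609329373555), np.float64(0.15798721838642146), np.float64(0.06108232812612548)] [np.float64(-5.082549487717511), np.float64(-5.071408523529336)]
mill origin xy [ 0.5991 -0.0589]
bolts mid [ 0.5989 -0.0669] -5.0671477441143296
[[-0.3, 24.7, -14.0, np.float64(0.08)], [-0.3, 23.5, -15.9, np.float64(0.08)], [-0.3, 22.1, -17.8, np.float64(0.08)], [-0.3, 20.6, -19.5, np.float64(0.08)], [-0.3, 19.0, -21.1, np.float64(0.08)], [-0.3, 17.3, -22.5, np.float64(0.08)], [-0.3, 15.4, -23.8, np.float64(0.08)], [-0.3, 13.5, -25.0, np.float64(0.08)], [-0.3, 11.4, -26.0, np.float64(0.08)], [-0.3, 9.3, -26.8, np.float64(0.08)], [-0.3, 7.1, -27.4, np.float64(0.08)], [-0.3, 4.9, -27.9, np.float64(0.08)]]
t 6.4 from [0.6085 0.0222 0.2827] yang 30.0
[   8.5923 -334.3382]
```

arm_command --series '[[[0,29.5,-17,0.096],[0,27.5,-20,0.096],[0,25.5,-22.5,0.096],[0,23,-25,0.096],[0,21,-27,0.096],[0,18,-29,0.096],[0,15,-30.5,0.096],[0,12.5,-32,0.096],[0,9,-32.5,0.096],[0,6,-33.5,0.096]]]'

```text
t: 7.4
tcp_pos: [0.4589, 0.3307, 0.2773]
tool_rot: [0.354, 0.612, -0.356, 0.611]
force: [0.6, -0.4, 0.3]
finger_gap: 0.801
```

```bash
python3 - <<'E'
from h import *
np.set_printoptions(precision=4,suppress=True)
s=status.sense();im=snapshot('wrist');cv2.imwrite('pics/w3.png',im[:,:,::-1])
W=cam('wrist',s);print(s['tcp_pos'],s['q'],proj(W,[.467,.3318,.19]),proj(W,[.467,.3318,.115]))
plan([.467,.3318,.285],30,2,s=s)
np.savez('s3.npz',**s)
E
```

```text
[0.4589 0.3307 0.2773] [0.4269 0.3974 1.526  0.     1.2218 1.4796] [322.7681 193.4566] [322.0856 176.2094]
[[-3.9, 3.8, 1.5, np.float64(-0.003)], [-3.9, 3.8, 1.5, np.float64(-0.003)]]
t 7.4 from [0.4589 0.3307 0.2773] yang 30.0
```

View pics/w3.png

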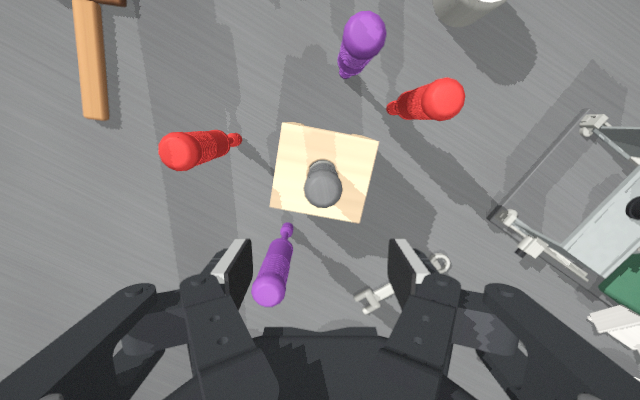

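```bash
python3 - <<'E'
from h import *
np.set_printoptions(precision=4,suppress=True)
s=dict(np.load('s3.npz'));W=cam('wrist',s);im=cv2.imread('pics/w3.png');hsv=cv2.cvtColor(im,cv2.COLOR_BGR2HSV)
sub=hsv[160:215,295:350];m=((sub[...,1]<40)&(sub[...,2]<140)).astype(np.uint8)
n,l,st,ce=cv2.connectedComponentsWithStats(m);i=1+np.argmax(st[1:,4]);print('cap',st[i],ce[i]+[295,160])
cs=[plane(W,p,.115) for p in((283,122),(379,142),(360,222),(270,207))];print('plate',np.mean(cs,0),[np.linalg.norm(cs[i]-cs[(i+1)%4]) for i in range(4)])
for z in(.175,.18,.185):print(z,plane(W,(323,187),z))
for n,p in(('purple',(270,290)),('red',(443,98)),('red2',(180,150)),('purple2',(364,35))):
    P=plane(W,p,.175);M=R.from_quat(s['tool_rot']).as_matrix();print(n,P,'rel gun tool mm',M.T@(P-[.468,.333,.175])*1e3)
E
```

```text
cap [ 10   3  37  45 508] [326.8602 182.0256]
plate [0.4687 0.3316 0.115 ] [np.float64(0.09935731222461938), np.float64(0.08799915194109634), np.float64(0.09970497827281619), np.float64(0.09064004674059897)]
0.175 [0.4689 0.3325 0.175 ]
0.18 [0.4698 0.3331 0.18  ]
0.185 [0.4708 0.3337 0.185 ]
purple [0.3578 0.3264 0.175 ] rel gun tool mm [  0.3756 -98.9775 -48.8104]
red [0.5778 0.2861 0.175 ] rel gun tool mm [-0.2942 72.1285 95.0808]
red2 [0.4376 0.4503 0.175 ] rel gun tool mm [  -0.0745   31.6805 -117.0012]
purple2 [0.5848 0.3637 0.175 ] rel gun tool mm [ -0.4335 116.6454  31.1697]
```

```bash
python3 - <<'E'
from h import *
plan([.469,.332,.21],30,3); print(status.sense()['qd'])
E
```

```text
[[22.4, 3.3, 3.1, np.float64(-0.002)], [22.4, 3.3, 3.1, np.float64(-0.002)], [22.4, 3.2, 3.1, np.float64(-0.002)]]
t 7.45 from [0.4563 0.335  0.2774] yang 30.0
[-0.05491395 -0.00949602  0.01716698 -0.04522391  0.00063535 -0.2866832 ]
```

arm_command --series '[[[22,10,9,0],[22,0,0,0],[23,0,0,0],[0,0,0,0]]]'

```text
t: 7.85
tcp_pos: [0.4706, 0.3256, 0.2076]
tool_rot: [0.351, 0.614, -0.357, 0.61]
force: [0.1, -0.0, -0.3]
finger_gap: 0.796
```

```bash
python3 - <<'E'
from h import *
np.set_printoptions(precision=4,suppress=True)
s=status.sense();print(s['qd']);plan([.469,.332,.130],30,3,s=s);im=snapshot('wrist');W=cam('wrist',s)
cs=proj(W,[.469,.332,.18]),proj(W,[.469,.332,.115]);print(cs)
cv2.imwrite('pics/w4.png',im[:,:,::-1])
hsv=cv2.cvtColor(im,cv2.COLOR_RGB2HSV);m=cv2.inRange(hsv,(0,0,0),(180,45,150))
m[:100]=0;m[260:]=0;m[:,:250]=0;m[:,390:]=0
n,l,st,ce=cv2.connectedComponentsWithStats(m)
for i in range(1,n):
    if st[i,4]>200:print(st[i],ce[i])
E
```

```text
[ 0.0004 -0.0454 -0.0572 -0.0003  0.0387  0.0011]
[[25.9, 0.9, -2.1, np.float64(-0.0)], [25.9, 0.9, -2.1, np.float64(-0.0)], [25.9, 0.9, -2.1, np.float64(-0.0)]]
t 7.85 from [0.4706 0.3256 0.2076] yang 30.0
(array([308.3594, 225.7462]), array([311.3908, 197.8694]))
[  250   100   140   160 10792] [330.102  168.8552]
[250 239  25  21 321] [257.919 249.162]
```

```bash
python3 - <<'E'
from h import *
s=status.sense();W=cam('wrist',s);print(s['tcp_pos'])
im=cv2.imread('pics/w4.png');hsv=cv2.cvtColor(im,cv2.COLOR_BGR2HSV)
m=cv2.inRange(hsv,(8,45,90),(30,200,255));n,l,st,ce=cv2.connectedComponentsWithStats(m)
i=1+np.argmax(st[1:,4]);c=max(cv2.findContours((l==i).astype(np.uint8),0,2)[0],key=cv2.contourArea)
b=cv2.boxPoints(cv2.minAreaRect(c));print(st[i],b.round(0).tolist())
P=[plane(W,p,.115) for p in b];print(np.mean(P,0),[round(np.linalg.norm(P[k]-P[k-1]),3) for k in range(4)])
g=cv2.cvtColor(im,cv2.COLOR_BGR2GRAY)[150:270,250:380]
h=cv2.HoughCircles(g,cv2.HOUGH_GRADIENT,1,30,param1=80,param2=12,minRadius=18,maxRadius=34)
if h is not None:
  for x,y,r in h[0][:3]:print(x+250,y+150,r,plane(W,(x+250,y+150),.178))
E
```

```text
[0.47197445 0.32616704 0.20961042]
[ 249  127  134  131 8146] [[237.0, 235.0], [260.0, 123.0], [384.0, 148.0], [362.0, 260.0]]
[0.4722532  0.33419046 0.115     ] [np.float64(0.111), np.float64(0.097), np.float64(0.1), np.float64(0.099)]
303.5 226.5 23.2 [0.46709232 0.33446794 0.178     ]
```

arm_command --series '[[[0,1,-7.5,0],[25,0,0,0],[25,0,0,0],[20,0,0,0],[10,0,0,0],[0,0,0,0]]]'

```text
t: 8.5
tcp_pos: [0.4706, 0.3342, 0.1319]
tool_rot: [0.354, 0.612, -0.354, 0.612]
force: [-0.5, -0.4, 0.7]
finger_gap: 0.801
```

arm_command --series '[[[0,0,0,0],[0,0,0,0],[0,0,0,0],[0,0,0,0],[0,0,0,0],[0,0,0,0]]]' --jaw 0 --force 25

```text
t: 9.1
tcp_pos: [0.4717, 0.3347, 0.1337]
tool_rot: [0.355, 0.612, -0.353, 0.612]
force: [-0.5, 0.6, 5.7]
finger_gap: 0.346
```

Jaw opening is 29.4 mm, so the 30 mm barrel is gripped. The moves only turn about the tool's x, so the tool stays vertical. I'll tilt the gun in the fingers instead: lift it until the coupler is still inside the stand's upper hole, then drag sideways so it pivots about the jaw axis.

arm_command --series '[[[-15,0,0,0],[-20,0,0,0],[-20,0,0,0],[-20,0,0,0],[-5,0,0,0],[0,0,0,0]]]'

```text
t: 9.7
tcp_pos: [0.4709, 0.3338, 0.2123]
tool_rot: [0.354, 0.612, -0.354, 0.612]
force: [0.5, -0.2, -4.3]
finger_gap: 0.346
```

arm_command --series '[[[0,-10,0,0],[0,-10,0,0],[0,-10,0,0],[0,0,0,0]]]'

```text
t: 10.1
tcp_pos: [0.4429, 0.318, 0.2117]
tool_rot: [0.353, 0.613, -0.355, 0.612]
force: [0.8, 0.7, -4.6]
finger_gap: 0.341
```

arm_command --series '[[[0,-10,0,0],[0,-10,0,0],[0,-10,0,0],[0,-5,0,0],[0,0,0,0]]]'

```text
t: 10.6
tcp_pos: [0.4138, 0.3011, 0.2128]
tool_rot: [0.354, 0.612, -0.354, 0.612]
force: [1.7, 0.2, -1.9]
finger_gap: 0.343
```

```bash
python3 - <<'E'
from h import *
s=status.sense();im=snapshot('wrist');sc=snapshot('scene');np.savez('s5.npz',**s);print(s['tcp_pos'],s['force'])
cv2.imwrite('pics/w5.png',im[:,:,::-1]);cv2.imwrite('pics/s5.png',sc[:,:,::-1])
c=lambda i,x,y,w,h,k:cv2.resize(i[y:y+h,x:x+w,::-1],None,fx=k,fy=k,interpolation=cv2.INTER_CUBIC)
cv2.imwrite('pics/c5.png',np.hstack([c(sc,345,120,133,150,3),c(im,220,80,200,225,2)]))
E
```

```text
[0.41380785 0.30113309 0.2128375 ] [ 1.70847968  0.20971981 -1.93039537]
```

View pics/c5.png

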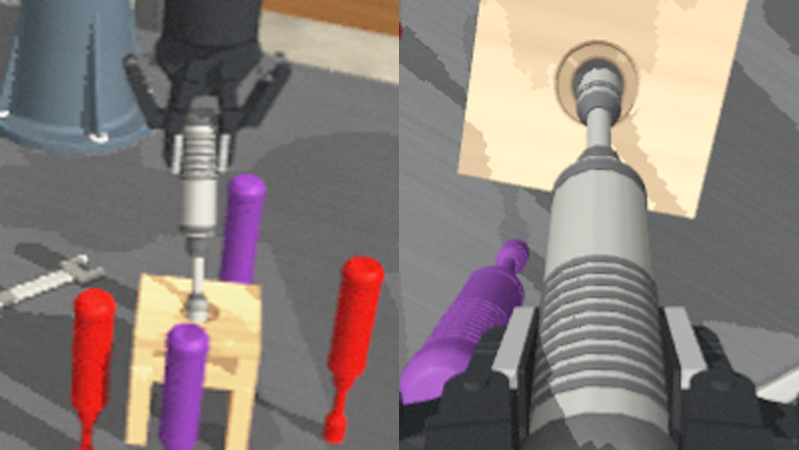

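The tilt works: the wrist crop shows the coupler at (598,85), still in the upper hole, with the barrel leaning back. I'll drag a little further, then firm up the grip and withdraw along the gun axis.

arm_command --series '[[[0,-5,0,0],[0,-3,0,0],[0,0,0,0]]]'

```text
t: 11.0
tcp_pos: [0.4078, 0.2976, 0.2126]
tool_rot: [0.354, 0.612, -0.354, 0.612]
force: [2.4, 1.3, -2.4]
finger_gap: 0.337
```

arm_command --series '[[[0,0,0,0],[0,0,0,0],[0,0,0,0],[-17,-10,0,0],[-26,-15,0,0],[-35,-5,0,0],[-35,0,0,0],[0,0,0,0]]]' --force 100

```text
t: 11.8
tcp_pos: [0.3823, 0.2829, 0.3289]
tool_rot: [0.355, 0.611, -0.353, 0.613]
force: [1.1, -0.3, -4.4]
finger_gap: 0.332
```

```bash
python3 - <<'E'
from h import *
s=status.sense();print(s['q'],s['force'],s['finger_gap'])
plan([.4876,-.0545,.30],-5.07,14,s=s)
E
```

```text
[ 4.01750804e-01  2.05690127e-01  1.66359840e+00 -4.10554920e-04
  1.26712583e+00  1.45055341e+00] [ 1.10930817 -0.28371596 -4.40829032] 0.33187571494936
[[2.1, -5.5, 24.6, np.float64(0.044)], [2.1, -4.4, 24.9, np.float64(0.044)], [2.1, -3.3, 25.0, np.float64(0.044)], [2.1, -2.2, 25.1, np.float64(0.044)], [2.1, -1.1, 25.2, np.float64(0.044)], [2.1, -0.0, 25.2, np.float64(0.044)], [2.1, 1.1, 25.2, np.float64(0.044)], [2.1, 2.2, 25.2, np.float64(0.044)], [2.1, 3.2, 25.0, np.float64(0.044)], [2.1, 4.3, 24.9, np.float64(0.044)], [2.1, 5.4, 24.7, np.float64(0.044)], [2.1, 6.5, 24.4, np.float64(0.044)], [2.1, 7.5, 24.1, np.float64(0.044)], [2.1, 8.6, 23.7, np.float64(0.044)]]
t 11.8 from [0.3823 0.2829 0.3289] yang -5.1
```

arm_command --series '[[[2,-5.5,24.5,0.044],[2,-4.5,25,0.044],[2,-3.5,25,0.044],[2,-2,25,0.044],[2,-1,25,0.044],[2,0,25,0.044],[2,1,25,0.044],[2,2,25,0.044],[2,3,25,0.044],[2,4.5,25,0.044]]]'

```text
t: 12.8
tcp_pos: [0.4531, 0.0417, 0.3028]
tool_rot: [0.478, 0.522, -0.481, 0.517]
force: [-0.2, 0.8, -4.1]
finger_gap: 0.332
```

arm_command --series '[[[2,5.5,24.5,0.044],[2,6.5,24.5,0.044],[2,7.5,24,0.044],[2,8.5,24,0.044],[0,0,0,0],[0,0,0,0]]]'

```text
t: 13.4
tcp_pos: [0.4832, -0.0539, 0.2951]
tool_rot: [-0.522, -0.478, 0.524, -0.473]
force: [-0.8, 0.6, -4.5]
finger_gap: 0.329
```

```bash
python3 - <<'E'
from h import *
s=status.sense();im=snapshot('wrist');sc=snapshot('scene');np.savez('s6.npz',**s);print(s['tcp_pos'],s['tool_rot'],s['force'],s['finger_gap'])
cv2.imwrite('pics/w6.png',im[:,:,::-1]);cv2.imwrite('pics/s6.png',sc[:,:,::-1])
c=lambda i,x,y,w,h,k:cv2.resize(i[y:y+h,x:x+w,::-1],None,fx=k,fy=k,interpolation=cv2.INTER_CUBIC)
S=cam('scene');W=cam('wrist',s);M=R.from_quat(s['tool_rot']).as_matrix();G=s['tcp_pos']+M@[-.022,0,0];u=M@[np.cos(.52),np.sin(.52),0]
for n,C in(('S',S),('W',W)):
    print(n,[proj(C,G+u*d).round(1).tolist() for d in(-.039,0,.066,.142)])
p=proj(S,G+u*.09).astype(int)
cv2.imwrite('pics/c6.png',np.hstack([c(sc,p[0]-50,p[1]-75,100,150,4),c(im,220,40,200,300,2)]));print('origin',p-[50,75])
E
```

```text
[ 0.48324248 -0.0539176   0.29506546] [-0.52205574 -0.47800234  0.52442029 -0.47323876] [-0.81534027  0.56452847 -4.49630262] 0.3289892472952761
S [[278.9, 106.2], [275.0, 120.9], [268.6, 145.4], [261.3, 173.3]]
W [[316.4, 364.6], [317.1, 269.1], [317.7, 175.2], [318.1, 113.6]]
origin [216  79]
```

View pics/c6.png

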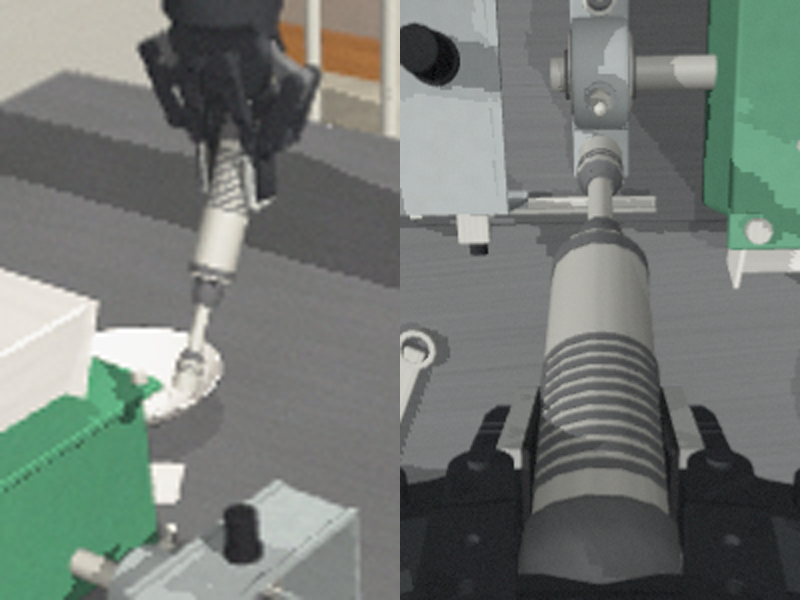

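The crop shows the gun tilted and in line with the nipple: wrist columns at the mouth (600) and nipple head (601) match. The scene mouth is at about (184,387), which is pixel (262,175.8), and the barrel end is at about (212,270), which is pixel (269,146.5). Next I'll compute the tilt and mouth position.

```bash
python3 - <<'E'
from h import *
np.set_printoptions(precision=4,suppress=True)
s=dict(np.load('s6.npz'));M=R.from_quat(s['tool_rot']).as_matrix();S=cam('scene');W=cam('wrist',s)
def onplane(uv,off=0):
    o,v=ray(S,uv);n=M[:,2];p0=s['tcp_pos']+n*off;X=o+v*(n@(p0-o))/(n@v);return X,M.T@(X-s['tcp_pos'])*1e3
m,ml=onplane((262,175.8));b,bl=onplane((269,146.5))
print('mouth',m,ml);print('barrel end',b,bl,'dist',np.linalg.norm(ml-bl),'tilt',np.degrees(np.arctan2(ml[1]-bl[1],ml[0]-bl[0])))
print('G->mouth if G at -22:',np.linalg.norm(ml-[-22,0,0]),np.degrees(np.arctan2(ml[1],ml[0]+22)))
print('wrist proj of mouth',proj(W,m),' tip proj',proj(W,[.5777,-.0625,.0885]), plane(W,(320,92.5),.0885),tri((W,(320,92.5)),(S,(258.8,210.5))))
# constrained: mouth = G + 142*(cos,sin) best th from wrist rim (upper rim v ~108.5)
for th in np.radians([24,26,28,30,32]):
  for gx in(-.019,-.024):
    u=np.array([np.cos(th),np.sin(th),0]);w=np.array([-np.sin(th),np.cos(th),0]);P=np.array([gx,0,0])+.142*u
    f=lambda q:s['tcp_pos']+M@q
    print(round(np.degrees(th)),gx,'rim W',proj(W,f(P+.009*w))[1].round(1),'S mouth',proj(S,f(P)).round(1),'S bend',proj(S,f(P-.076*u)).round(1),'W bend',proj(W,f(P-.076*u+.015*w))[1].round(1))
print(R.from_matrix(M).as_matrix()[:,0])
E
```

```text
mouth [ 0.5511 -0.0602  0.1848] [109.7998  68.9599  -0.    ]
barrel end [ 0.5144 -0.0568  0.2559] [38.9364 31.6214 -0.    ] dist 80.09859553578772 tilt 27.785110539714466
G->mouth if G at -22: 148.75025946852523 27.619325611112174
wrist proj of mouth [318.1911 115.848 ]  tip proj [318.544   91.7672] [ 0.5768 -0.064   0.0885] (array([ 0.5764, -0.0635,  0.0873]), [0.7, 0.7])
24 -0.019 rim W 119.6 S mouth [264.8 174.3] S bend [270.3 146.6] W bend 162.6
24 -0.024 rim W 119.6 S mouth [264.6 172.7] S bend [270.1 144.9] W bend 163.7
26 -0.019 rim W 114.0 S mouth [263.6 174.4] S bend [269.7 146.6] W bend 159.8
26 -0.024 rim W 113.8 S mouth [263.5 172.7] S bend [269.6 144.9] W bend 160.9
28 -0.019 rim W 108.3 S mouth [262.5 174.3] S bend [269.2 146.5] W bend 157.1
28 -0.024 rim W 108.0 S mouth [262.3 172.7] S bend [269.  144.8] W bend 158.1
30 -0.019 rim W 102.5 S mouth [261.3 174.2] S bend [268.6 146.4] W bend 154.4
30 -0.024 rim W 102.1 S mouth [261.1 172.6] S bend [268.5 144.7] W bend 155.3
32 -0.019 rim W 96.7 S mouth [260.1 174.1] S bend [268.1 146.3] W bend 151.7
32 -0.024 rim W 96.2 S mouth [260.  172.4] S bend [267.9 144.6] W bend 152.6
[-0.007   0.0027 -1.    ]
```

arm_command --series '[[[16,-1,0,0],[16,0,0,0],[16,-1,0,0],[14,8,0,0],[14,8,0,0],[10,6,0,0],[4,2,0,0],[0,0,0,0],[0,0,0,0]]]'

```text
t: 14.4
tcp_pos: [0.5075, -0.0563, 0.2076]
tool_rot: [0.523, 0.476, -0.523, 0.476]
force: [0.6, -1.1, -4.1]
finger_gap: 0.331
```

```bash
python3 - <<'E'
from h import *
s=status.sense();im=snapshot('wrist');sc=snapshot('scene');np.savez('s7.npz',**s);print(s['tcp_pos'],s['force'],s['t'])
cv2.imwrite('pics/w7.png',im[:,:,::-1]);cv2.imwrite('pics/s7.png',sc[:,:,::-1])
M=R.from_quat(s['tool_rot']).as_matrix();S=cam('scene');W=cam('wrist',s)
P=s['tcp_pos']+M@[.1064,.0667,0];print('mouth pred',P,proj(S,P),proj(W,P),'tip',proj(S,[.577,-.063,.088]),proj(W,[.577,-.063,.088]))
c=lambda i,x,y,w,h,k:cv2.resize(i[y:y+h,x:x+w,::-1],None,fx=k,fy=k,interpolation=cv2.INTER_CUBIC)
a=c(sc,225,160,66,100,6);b=c(im,285,70,66,100,6);cv2.imwrite('pics/c7.png',np.hstack([a,b]))
E
```

```text
[ 0.50745652 -0.05626278  0.20756444] [ 0.62954517 -1.08930847 -4.07514595] 14.4
mouth pred [ 0.57386994 -0.06252361  0.10116938] [258.94829044 205.9180217 ] [318.1760303  118.65682066] tip [258.54929768 210.4416747 ] [318.45370921 114.94444423]
```

View pics/c7.png

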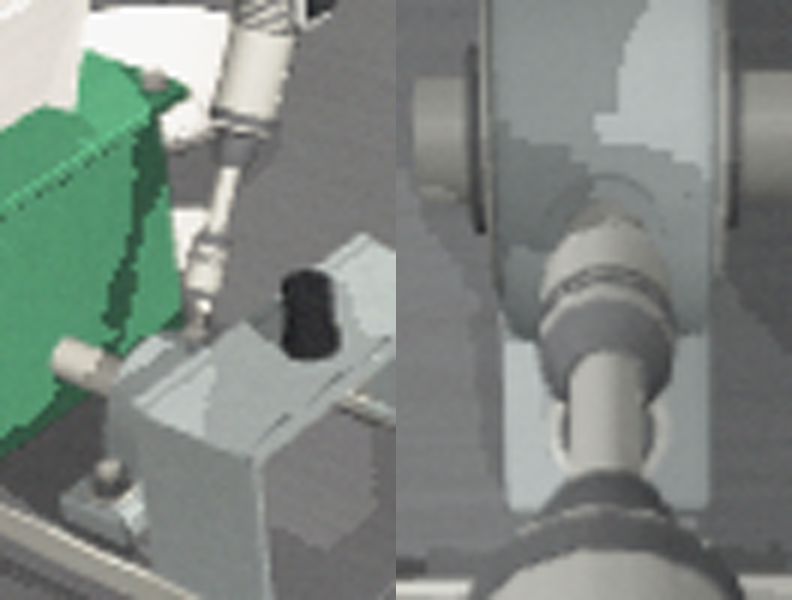

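The crop shows the coupler just above the nipple: scene mouth at about (204,288), nipple below at (198,318), in line with the gun axis. Wrist columns agree within about 0.7 px. TCP readings look noisy, so I'll average several and take a closer enlargement.

```bash
python3 - <<'E'
from h import *
np.set_printoptions(precision=4,suppress=True)
p=[];q=[];ims=[]
for i in range(8):
    s=status.sense();p.append(s['tcp_pos']);q.append(s['tool_rot']);ims.append(snapshot('scene').astype(float))
p=np.array(p);print(p.mean(0),p.std(0))
q=R.from_quat(q).mean();M=q.as_matrix();print('tool x',M[:,0],'y',M[:,1])
np.savez('s8.npz',p=p.mean(0),q=q.as_quat())
P=p.mean(0)+M@[.1064,.0667,0];T=np.array([.577,-.063,.088]);a=np.radians(-5.07)
d=np.array([.5*np.cos(a),.5*np.sin(a),-.866]);e=np.array([.866*np.cos(a),.866*np.sin(a),.5]);f=np.cross(d,e)
print('mouth',P,'along/perp/lat mm',[(T-P)@v*1e3 for v in(d,e,f)])
S=cam('scene');f0=proj(S,P);print('S px per mm e',(proj(S,P+e*.004)-f0),'per 10mm d',proj(S,P+d*.01)-f0,f0,proj(S,T))
im=np.mean(ims,0)[190:225,240:280,::-1].astype(np.uint8);cv2.imwrite('pics/c8.png',cv2.resize(im,None,fx=16,fy=16,interpolation=cv2.INTER_CUBIC))
E
```

```text
[ 0.5075 -0.0564  0.2078] [0.     0.     0.0001]
tool x [ 0.0007 -0.0003 -1.    ] y [ 0.9956 -0.0941  0.0008]
mouth [ 0.5739 -0.0627  0.1014] along/perp/lat mm [np.float64(13.153856251558873), np.float64(-4.057581542629862), np.float64(1.639394236769426e-05)]
S px per mm e [-0.909  -0.0269] per 10mm d [-0.9369  3.4917] [258.862  205.8351] [258.5493 210.4417]
```

View pics/c8.png

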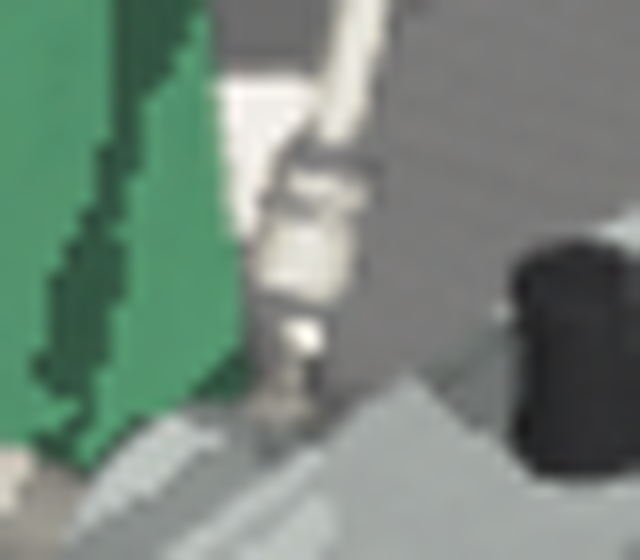

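Relative reading from the enlargement: mouth at crop (298,300), nipple head tip at about (300,318). So there are roughly 4–6 mm left, with the gun about 1–2 mm too far outward. I'll correct that and press along the nipple axis in small, force-watched steps.

arm_command --series '[[[0.7,-1.2,0.3,0],[1.3,0.75,0,0],[1.3,0.75,0,0],[0,0,0,0]]]'

```text
t: 15.3
tcp_pos: [0.5077, -0.0567, 0.2037]
tool_rot: [-0.523, -0.476, 0.523, -0.476]
force: [0.8, 0.1, -4.1]
finger_gap: 0.333
```

arm_command --series '[[[1.3,0.75,0,0],[1.3,0.75,0,0],[0,0,0,0]]]'

```text
t: 15.6
tcp_pos: [0.5092, -0.0569, 0.2012]
tool_rot: [-0.523, -0.476, 0.523, -0.476]
force: [0.3, 0.0, -5.2]
finger_gap: 0.326
```

arm_command --series '[[[1.3,0.75,0,0],[1.3,0.75,0,0],[0,0,0,0]]]'

```text
t: 15.9
tcp_pos: [0.5098, -0.0569, 0.1993]
tool_rot: [-0.522, -0.476, 0.523, -0.476]
force: [-3.5, -0.9, 0.9]
finger_gap: 0.331
```

arm_command --series '[[[0.9,0.5,0,0],[0.9,0.5,0,0],[0,0,0,0]]]'

```text
t: 16.2
tcp_pos: [0.5101, -0.057, 0.1976]
tool_rot: [-0.522, -0.477, 0.524, -0.475]
force: [-7.6, -1.0, 7.9]
finger_gap: 0.328
```

arm_command --series '[[[0.9,0.5,0,0],[0.9,0.5,0,0],[0,0,0,0]]]'

```text
t: 16.5
tcp_pos: [0.5109, -0.0571, 0.1959]
tool_rot: [-0.522, -0.477, 0.524, -0.475]
force: [-6.5, -0.2, 7.6]
finger_gap: 0.326
```

arm_command --series '[[[0.9,0.5,0,0],[0.9,0.5,0,0],[0,0,0,0]]]'

```text
t: 16.8
tcp_pos: [0.5126, -0.0568, 0.1922]
tool_rot: [-0.523, -0.477, 0.523, -0.475]
force: [-1.2, 0.6, -8.1]
finger_gap: 0.33
```

The axial force rose to about 14 N and then dropped to a slight pull, which fits the jaws snapping over the head. I'll keep pushing in line.

arm_command --series '[[[0.9,0.5,0,0],[0.9,0.5,0,0],[0.9,0.5,0,0],[0,0,0,0],[0,0,0,0]]]'

```text
t: 17.3
tcp_pos: [0.5135, -0.057, 0.1912]
tool_rot: [-0.522, -0.477, 0.524, -0.475]
force: [-7.1, 1.5, 3.1]
finger_gap: 0.331
```

arm_command --series '[[[0.9,0.5,0,0],[0.9,0.5,0,0],[0.9,0.5,0,0],[0,0,0,0],[0,0,0,0]]]'

```text
t: 17.8
tcp_pos: [0.5146, -0.0571, 0.1889]
tool_rot: [-0.522, -0.477, 0.524, -0.475]
force: [-8.9, 0.8, 6.6]
finger_gap: 0.334
```

arm_command --series '[[[0.9,0.5,0,0],[0.9,0.5,0,0],[0.9,0.5,0,0],[0,0,0,0],[0,0,0,0]]]'

```text
t: 18.3
tcp_pos: [0.516, -0.0572, 0.1863]
tool_rot: [-0.522, -0.477, 0.524, -0.475]
force: [-9.0, 1.6, 7.6]
finger_gap: 0.332
```

arm_command --series '[[[0.9,0.5,0,0],[0.9,0.5,0,0],[0.9,0.5,0,0],[0.9,0.5,0,0],[0,0,0,0],[0,0,0,0]]]'

```text
t: 18.9
tcp_pos: [0.5178, -0.0574, 0.1829]
tool_rot: [-0.522, -0.477, 0.524, -0.475]
force: [-10.4, 0.8, 9.1]
finger_gap: 0.331
```

arm_command --series '[[[0.9,0.5,0,0],[0.9,0.5,0,0],[0.9,0.5,0,0],[0,0,0,0],[0,0,0,0]]]'

```text
t: 19.4
tcp_pos: [0.5191, -0.0575, 0.1803]
tool_rot: [-0.522, -0.478, 0.524, -0.475]
force: [-10.1, 1.1, 10.2]
finger_gap: 0.328
```

```bash
python3 - <<'E'
from h import *
s=status.sense();im=snapshot('wrist');ims=[snapshot('scene').astype(float) for _ in range(3)];sc=np.mean(ims,0).astype(np.uint8);np.savez('s9.npz',**s);print(s['tcp_pos'],s['force'],s['t'])
cv2.imwrite('pics/w9.png',im[:,:,::-1]);cv2.imwrite('pics/s9.png',sc[:,:,::-1])
c=lambda i,x,y,w,h,k:cv2.resize(i[y:y+h,x:x+w,::-1],None,fx=k,fy=k,interpolation=cv2.INTER_CUBIC)
cv2.imwrite('pics/c9.png',np.hstack([c(sc,235,160,44,66,9),c(im,285,85,66,99,6)]))
E
```

```text
[ 0.51910948 -0.0574549   0.18028787] [-10.12321755   1.08536532  10.15906535] 19.4
```

View pics/c9.png

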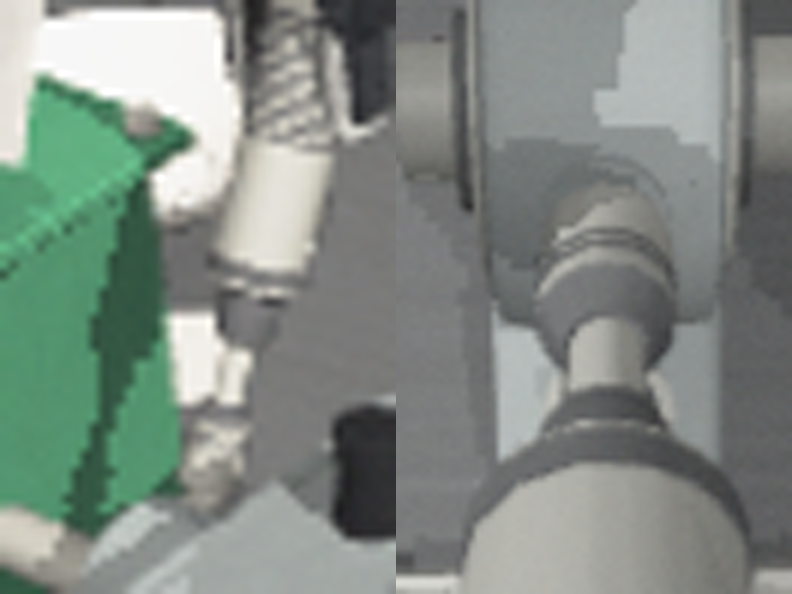

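The crop shows the coupler seated on the nipple, scene (217,450), with a visibly shorter exposed tube. TCP travel since seating is about 12 mm. I'll check the axis angle numerically before handing in.

```bash
python3 - <<'E'
from h import *
s=dict(np.load('s9.npz'));M=R.from_quat(s['tool_rot']).as_matrix();S=cam('scene')
g=cv2.imread('pics/s9.png').astype(float);gr=g.mean(2)
for r in range(174,216,2):print(r,gr[r,252:276].astype(int).tolist())
a=np.radians(-5.07);T=np.array([.577,-.063,.088]);
for th in np.radians([20,24,28,30]):
    u=-(M@[np.cos(th),np.sin(th),0]);Q=[proj(S,T+u*(k)) for k in(.01,.06,.065,.08,.1)];print(np.degrees(th).round(),np.round(Q,1).tolist())
s=status.sense();print(s['tcp_pos'],s['force'],s['t'])
E
```

```text
174 [114, 96, 101, 117, 203, 243, 242, 241, 238, 210, 103, 130, 176, 174, 193, 149, 127, 156, 152, 154, 167, 211, 210, 199]
176 [95, 78, 73, 101, 185, 226, 237, 238, 232, 154, 164, 189, 210, 219, 221, 201, 175, 152, 145, 130, 116, 121, 121, 121]
178 [102, 194, 243, 243, 243, 242, 226, 232, 204, 147, 179, 202, 214, 221, 225, 223, 221, 214, 201, 167, 120, 121, 120, 121]
180 [226, 243, 243, 243, 242, 238, 229, 219, 148, 165, 188, 209, 218, 223, 223, 221, 219, 209, 186, 140, 121, 120, 122, 121]
182 [188, 236, 215, 243, 221, 189, 158, 140, 148, 178, 202, 215, 219, 224, 222, 220, 213, 200, 163, 102, 120, 121, 119, 119]
184 [110, 144, 138, 129, 102, 102, 110, 126, 165, 189, 210, 217, 223, 224, 221, 217, 208, 185, 134, 109, 121, 121, 121, 122]
186 [74, 108, 108, 108, 109, 108, 116, 147, 178, 201, 214, 220, 224, 222, 219, 213, 197, 165, 108, 120, 120, 120, 120, 121]
188 [76, 107, 106, 107, 108, 105, 86, 120, 172, 209, 217, 223, 222, 221, 216, 207, 186, 141, 124, 123, 122, 121, 121, 120]
190 [75, 97, 108, 108, 109, 111, 118, 114, 113, 122, 126, 127, 131, 152, 146, 134, 136, 116, 125, 122, 122,
[... 1207 characters left out ...]
 123, 117, 113, 104, 49, 38, 42, 46]
212 [115, 109, 91, 148, 149, 148, 150, 135, 128, 148, 121, 121, 120, 124, 118, 115, 113, 107, 108, 112, 79, 37, 40, 43]
214 [72, 72, 73, 87, 128, 139, 132, 126, 106, 97, 107, 126, 148, 165, 157, 107, 113, 115, 114, 109, 68, 34, 42, 44]
20.0 [[259.1, 207.0], [261.7, 189.6], [262.0, 187.9], [262.8, 182.5], [263.9, 175.4]]
24.0 [[259.2, 207.0], [262.7, 189.5], [263.1, 187.7], [264.1, 182.4], [265.5, 175.2]]
28.0 [[259.4, 207.0], [263.7, 189.4], [264.1, 187.7], [265.4, 182.4], [267.2, 175.2]]
30.0 [[259.5, 207.0], [264.2, 189.5], [264.6, 187.7], [266.0, 182.4], [267.9, 175.3]]
[ 0.51909541 -0.05745631  0.18032145] [-10.52456646   0.92708073   9.50452493] 19.6
```

The angle fit gives about 27°, roughly 0.05 rad off the nipple axis, which is fine. Stroke estimates are 9–12 mm, so I'll add 1.7 mm for margin and measure the stroke from the coupler's shift in the hand camera.

arm_command --series '[[[0.75,0.45,0,0],[0.75,0.45,0,0],[0,0,0,0],[0,0,0,0],[0,0,0,0]]]'

```text
t: 20.1
tcp_pos: [0.5199, -0.0575, 0.1789]
tool_rot: [-0.522, -0.478, 0.524, -0.475]
force: [-11.4, 1.9, 11.0]
finger_gap: 0.33
```

```bash
python3 - <<'E'
from h import *
s=status.sense();im=snapshot('wrist');sc=snapshot('scene');s2=status.sense()
print(s['tcp_pos'],s2['tcp_pos'],s2['force'],s2['qd'].round(4),s2['finger_gap'],s2['t'])
a=cv2.imread('pics/w7.png',0);b=cv2.cvtColor(im,cv2.COLOR_RGB2GRAY)
up=lambda i:cv2.resize(i,None,fx=4,fy=4,interpolation=cv2.INTER_CUBIC)
def shift(y0,y1,x0,x1,m=16):
    t=up(a[y0:y1,x0:x1]);w=up(b[y0-m:y1+m,x0-m:x1+m]);r=cv2.matchTemplate(w,t,cv2.TM_CCOEFF_NORMED);_,v,_,l=cv2.minMaxLoc(r);return (np.array(l)/4-m).tolist(),round(v,3)
print('coupler shift',shift(111,128,309,330),'barrel shift',shift(150,200,295,345))
W=cam('wrist',s);M=R.from_quat(s['tool_rot']).as_matrix();th=np.radians(27.5);u=np.array([np.cos(th),np.sin(th),0]);w=np.array([-np.sin(th),np.cos(th),0])
f=lambda k:proj(W,s['tcp_pos']+M@(np.array([-.013,0,0])+u*k+w*.009))[1]
print('px per mm at coupler',[(f(.130-x/1e3)-f(.130)).round(2) for x in(8,10,12,14,16)])
# hood: knob & bystanders vs start in scene
o=cv2.imread('pics/s2.png',0);n=cv2.cvtColor(sc,cv2.COLOR_RGB2GRAY)
for nm,(x,y) in dict(knob=(277,212),tin=(346,304),span=(355,216),pan=(80,216)).items():
    t=o[y-12:y+12,x-14:x+14];r=cv2.matchTemplate(n[y-30:y+30,x-32:x+32],t,cv2.TM_CCOEFF_NORMED);_,v,_,l=cv2.minMaxLoc(r);print(nm,np.array(l)-18,round(v,2))
E
```

```text
[ 0.51989906 -0.0575204   0.17887526] [ 0.51989398 -0.05753261  0.17890811] [-10.68255108   1.61365381  10.8156077 ] [ 0.0006  0.0006  0.0002  0.0013  0.0003 -0.0003] 0.33174120397802953 20.2
coupler shift ([0.75, 9.75], 0.795) barrel shift ([0.0, 0.75], 0.937)
px per mm at coupler [np.float64(4.88), np.float64(6.14), np.float64(7.41), np.float64(8.7), np.float64(10.01)]
knob [0 0] 0.98
tin [0 0] 1.0
span [0 0] 0.95
pan [0 0] 0.93
```

```bash
python3 -c "
from station import ticket
print(ticket.sign_off())"
```

```text
the job is handed in; nothing more can be done
None
```

I handed the job in at about 20 s of the 54 s allowed. The gun is still gripped and pressed on the nipple; sign-off gave no verdict.

**What I did**
- **Hood:** I gripped the knob and slid the hood 75 mm until it hit the hard end stop. It stayed there after I let go.
- **Gun:** I took the steel gun from the stand. The moves could not tilt the tool, so I tilted the gun in the fingers by dragging the coupler against the edge of the stand's upper hole.
- **Nipple:** I pressed along the nipple axis. The force rose to about 14 N, dropped to a slight pull as the coupler snapped on, then climbed to about 17 N as the tube slid in.

**Last checks**

| Check | Result |
|---|---|
| Gun tilt against the nipple's 30° | about 27°, roughly 0.05 rad off (limit 0.17) |
| Nozzle stroke | about 13 mm by arm travel, about 14 mm by the coupler's shift in the wrist camera (needed over 8 mm) |
| Arm | at rest |
| Jaw opening | about 28 mm on the 30 mm barrel, at 100 N grip |
| Hood knob, tin, spanner and pan, compared with the picture after the hood was opened | no movement seen |

**What disagreed or was not confirmed**
- A scene-camera reading taken just before the last 1.7 mm push gave only about 9 mm of stroke.
- The first estimate of the coupler mouth's height was several millimetres off. I corrected it from a close-up before pressing.
- I could not measure the gap between the nipple tip and the bottom of the coupler's bore. I judged it seated from the force and the travel.
- The tilt was fitted before that last push and not checked again.

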